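Hook a parts bin onto the slotted upright and press it home

ROBOT

A 6-joint arm with a two-finger parallel gripper is mounted at the origin on a cart in front of the work surface, level with it; the furniture and walls round the work are solid. World frame = base frame: x ahead of the robot, y to its left, z up, the work surface at z = 0. Lengths are in m, angles in rad, forces in N, time in s.
With the tool pointing down it reaches from about 0.325 to 0.775 m from the base axis. Payload 5.5 kg.
Tool frame: the origin (TCP) lies between the finger pads; the fingertips stand 8 mm ahead of it and the grasp point (between the pads) lies 11 mm behind it (manip.tip_reach is the distance from the TCP to the fingertips, in m); z points along the fingers, y is the direction in which the jaws open and shut (so a half turn about z gives the same grasp; the last joint's range is limited). The gripper opens to 85 mm and grips with 20 to 120 N. Pads are 22 mm wide; open, the fingers measure 114 mm over their backs; the gripper's body (76 mm by 85 mm) begins 54 mm behind the grasp point. The pads swing forward as they close: fully open they stand 13 mm farther back than shut.
Start: joints at [1.235, 0.091, 1.231, -0, 1.82, -0.057], TCP at [0.165, 0.577, 0.239] pointing down, gripper open.
Joint ranges: [-2.87, 2.87], [-0.86, 2.18], [0.17, 2.46], [-1.51, 4.65], [0.06, 2.69], [-2.65, 2.65]. Speed limits (rad/s): [2.57, 2.57, 3.01, 3.14, 3.14, 3.14].

INTERFACE

Orientations are given as a unit quaternion [w, x, y, z].
In Python, from station import manip gives the robot as it stands.
- The arm moves only by the shell command python3 -m handwheel 'ROWS'. ROWS is JSON, a list of rows, each a list of 5 numbers: the shift along the tool's x, y, z each as a share of 40 cm, from -1 to 1, then the turn about the tool's z as a share of pi rad, from -1 to 1, then the opening, from -1 (shut) to 1 (fully open). In form: [[dx, dy, dz, roll, hand], ...]. A call has exactly 10 rows; each row shifts and turns the pose as measured when the row begins, along the tool's axes as they then stand; what a row does not reach is not made up. A row lasts 1/10 s, in which the tool goes at most 50 mm and 8.59 degrees, less where a joint would pass 70% of its speed; a pose out of reach is approached as far as the arm can. A call with a number of a shift or a turn outside -1 to 1 is refused whole. A call with a gripper value outside its range is refused whole. The fingers move at their own pace and stop on an object; the grip force is fixed at half the most. Time passes only in rows, so rows that do not move let the fingers close, or fill a call up. It gives the time, the measured TCP pose, the force and the opening at its end, in the units of the state.
- manip.get_obs(): the state, without advancing time (a new reading comes with each control period).
- manip.camera(name): name is "side" or "top" or "wrist"; returns a dict with "color" (420x560x3 uint8, red, green, blue), "fx", "fy", "cx", "cy" (pixels), "R" (3x3) and "t" (3): a world point X has camera coordinates R X + t. Camera axes: x right, y down, z forward; pixel columns grow to the right and rows downward; lengths in m; the calibration is good to about 2 mm. A picture is of the moment at which its call begins. There is no depth.
- manip.close_job(): hands the job in, once; it reports no verdict.
The state is a dict: "t": time; "q": joint angles; "joint_vel": joint speeds; "joint_torque": joint torques, N m; "tool_pos": TCP position; "ee_rot": TCP orientation; "ft_force": force on the tool from outside, world axes, zero at the start; "ft_torque": the same for the moment, N m; "gripper_width": finger opening in m.
Only numpy, scipy, OpenCV 4.12 (cv2) and the standard library are available. Lean on these libraries where they do the work, as an engineer would, in place of code of your own. Each camera call takes 0.05 s, during which the arm holds its last target. There are 200 camera calls.

TASK

Slide the white cup along the worktop, without lifting it or tipping it over, away from the slotted upright until it stands wholly on the round cork mat. Then pick up the green parts bin with the sanding sleeve in it, hook its two steel tabs into the upright's two slots, and let go so that it hangs half-way down on the two sprung balls of its catches. Finally press the bin down on its rear ledge until it snaps past the balls and is fully home, with the sleeve still inside, and leave the bottle, the tin and the small plank where they are.

Things in the scene. Friction and masses are not known exactly. Their poses are not given: they have to be found in the camera images.
- seat (a point): Slotted upright: fixed grey steel plate, 130 mm wide (y), 5 mm thick, top 148 mm above the worktop, its foot behind it. This point: in its front face, on the centre line, 70 mm above the worktop. Axes (all points of the upright): x level, straight into the plate, y level to its left, z up. When the bin is fully home, bin_back coincides with this point, axes parallel.
- slots (a point): Midway between the upright's two slots, in its front face, 57 mm above seat. The slots are centred 16 mm to either side (y), 13 mm wide, 30 mm high (15 mm above and below this point), and go right through the plate. Same axes as seat.
- balls (a point): Midway between two white sprung balls of the catches on the upright's front face, 21.5 mm above and 10 mm in front of seat. The balls stand 32.5 mm to either side; diameter 8 mm. Each yields sideways (4.4 N at first, 400 N/m, 5 mm travel). Their black housings reach 52 mm to either side and 20 mm out of the face.
- bin_back (a point): Green open parts bin, loose, 0.16 kg (0.8 to 1.25 times), standing on the worktop. This point: middle of the lower edge of its rear wall. Axes (all points of the bin): x level, from front to rear (hooks point to +x), y left, z up. Seen from here the bin reaches x -100 to 0, y -28 to 28, z 0 to 60 mm (front wall 40 mm high); walls 4 mm.
- hooks (a point): Midway between the bin's two steel tabs, on the rear wall, 45 mm above bin_back. Tabs 16 mm to either side, 8 mm wide, 11.5 mm long: stem from 3 below to 3 mm above this point, then, 6.5 mm behind the wall, a lip hanging to 18 mm below it. They enter the slots with the bin 15 to 24 mm above home (best 19), the rear wall touching the plate; then it goes down.
- ledge (a point): Middle of the ribbed flat ledge on top of the bin's rear wall, 60 mm above and 16 mm in front of bin_back; 28 mm (x) by 52 mm (y). Beads of 3 mm radius on the bin's outer sides (rear 19 mm, 18 mm above its underside) meet the balls about 9 mm above home: there the bin rests when let go. About 10 to 20 N down on the ledge snaps it past them until the stems rest on the slots' lower edges.
- bin_mid (a point): Centre of the same bin, 50 mm in front of bin_back and 30 mm above its underside; same axes. The bin is grasped here across its 56 mm width (y).
- sleeve_mid (a point): Centre of a yellow sanding sleeve, 26 mm diameter, 30 mm high, loose, standing in the bin at the start.
- cup_mid (a point): Centre of a tall white plastic cup with a green band, empty, 68 mm diameter, 132 mm high, 0.16 kg, standing in front of the upright, where it blocks the bin; this point is 66 mm above its underside, z is its axis.
- mat: Round cork mat, 110 mm diameter, about 1 mm thick and flush (things slide onto it without a step), fixed, on the left or on the right of the cup's first place. Origin: its centre.
- white_bottle: White plastic bottle, 53 mm diameter, 170 mm high, loose bystander, on the other side of the cup from the mat. Origin: centre of its underside.
- tin: Green wax tin, 78 mm diameter, 30 mm high, loose bystander; it and the bin stand one in front of the upright and one to the right of the blue vice, either way round. Origin: centre of its underside.
- plank: Reddish wooden block, 32 x 140 x 22 mm, loose bystander lying at the left front of the worktop. Origin: centre of its underside; y is its long axis. (The blue bench vice, fixed: x 0.43 to 0.58, y -0.09 to 0.03, 0.135 high.)
There are look-alikes about, which are no part of the job. There is more than one size of the part that bears bin_back; the job needs the larger. What is shaped like the part that bears cup_mid but yellow is not meant.

How it is judged:
By the outcome, as a careful person would: the job done as asked, in the order asked, and still so for the second after the job is handed in, with the robot touching nothing.
It also fails if it takes over 67 s, if anything falls off the work surface, if the arm or the gripper's body presses on something with over 40 N, if the wrist force passes 120 N, or if a joint passes its speed limit or range.

## Working session

There is one attempt and no reset: what is moved stays moved. The work goes in short steps, Python scripts to look and compute and a shell command to move; the robot and the scene stay as the last step left them, time stands still between calls to the robot, and variables do not carry over. Pictures are saved under pics/ and viewed, about 8 in all and at most 12, crops included, and the job is handed in when it is done.

```bash
mkdir -p pics; ls
python3 - <<'E'
from station import manip
import cv2,numpy as np
o=manip.get_obs();print(o)
for n in("top","side"):
    c=manip.camera(n);cv2.imwrite(f"pics/{n}0.png",c["color"][:,:,::-1])
    np.savez(f"pics/{n}0.npz",**c)
    print(n,c["fx"],c["fy"],c["cx"],c["cy"],c["R"],c["t"])
E
```

```text
pics
{'t': 0.0, 'q': array([ 1.23527096e+00,  9.18809133e-02,  1.23189101e+00,  1.86058454e-06,
        1.81981494e+00, -5.66832794e-02]), 'joint_vel': array([ 0.00135294, -0.00116422,  0.00066351, -0.00115183,  0.00126207,
        0.00064254]), 'joint_torque': array([ 9.44313410e-05, -4.58732235e+01, -4.18021882e+01, -1.77819115e-04,
        1.19476966e-02, -4.56292156e-06]), 'tool_pos': array([0.1650474 , 0.57657016, 0.23813477]), 'ee_rot': array([-1.95170337e-04,  1.38969506e-01,  9.90296159e-01, -9.77818235e-04]), 'ft_force': array([0.07276768, 0.2563268 , 0.19281307]), 'ft_torque': array([-0.02269172,  0.01866688, -0.08124353]), 'gripper_width': 0.08544667212798725}
top 469.8523201402979 469.8523201402979 280.7922707618892 207.48165250238802 [[ 0.01483727 -0.99988621 -0.00272461]
 [-0.98137513 -0.01404052 -0.19158736]
 [ 0.1915273   0.00551649 -0.98147178]] [0.06436535 0.59353263 1.10743641]
side 518.8627517795331 518.8627517795331 287.20731451031446 208.5564188242633 [[ 0.88260307 -0.46977314  0.01802845]
 [-0.23104284 -0.4668396  -0.85362755]
 [ 0.40942769  0.74924895 -0.52057178]] [-0.46418556  0.24457123  1.08599829]
```

View pics/top0.png

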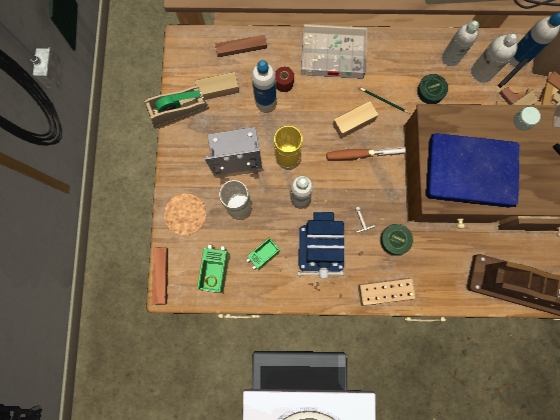

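View pics/side0.png

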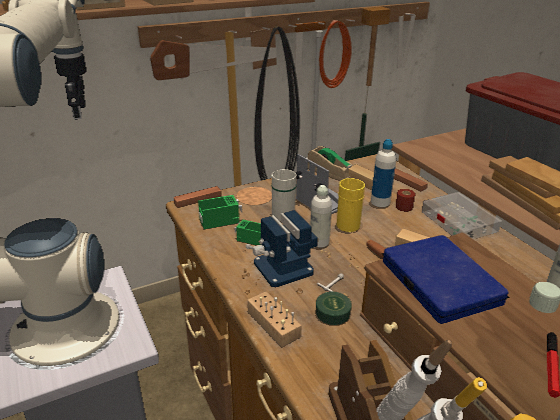

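Top view: upright at (235,150), white cup (235,198), cork mat (185,214), bottle (301,188), tin (396,239), plank (160,275). There are two green bins: the larger at (212,270) with the sleeve in it, and a smaller one at (263,254). The larger fits. The yellow cup at (288,147) is not meant. One enlarged crop will confirm this.

```bash
cat > h.py <<'E'
import numpy as np,cv2
from station import manip
def ray(c,uv,z):
    R,t=c["R"],c["t"];o=-R.T@t
    d=R.T@np.array([(uv[0]-c["cx"])/c["fx"],(uv[1]-c["cy"])/c["fy"],1])
    return (o+d*(z-o[2])/d[2])
def proj(c,X):
    p=c["R"]@np.asarray(X)+c["t"];return np.array([c["fx"]*p[0]/p[2]+c["cx"],c["fy"]*p[1]/p[2]+c["cy"]])
E
python3 - <<'E'
from h import *
c=dict(np.load("pics/top0.npz"));im=c["color"][:,:,::-1]
x0,y0,x1,y1=150,115,330,310
k=4
cr=cv2.resize(im[120:300,145:325],None,fx=3.3,fy=3.3,interpolation=cv2.INTER_CUBIC)
cv2.imwrite("pics/crop1.png",cr)
hsv=cv2.cvtColor(im,cv2.COLOR_BGR2HSV)
m=cv2.inRange(hsv,(50,120,80),(75,255,255))
for ct in cv2.findContours(m,0,1)[0]:
    if cv2.contourArea(ct)>100: 
        r=cv2.minAreaRect(ct);print("green",r,ray(c,r[0],.05)); 
        print([ray(c,p,.06)[:2].round(3) for p in cv2.boxPoints(r)])
for uv,z in[((185,214),0),((235,188),.132),((301,181),.17),((396,239),.03)]:print(uv,ray(c,uv,z).round(3))
E
```

```text
green ((208.40541076660156, 269.06756591796875), (15.289106369018555, 40.77095031738281), 9.462322235107422) [0.43873919 0.24697737 0.05      ]
[array([0.393, 0.27 ]), array([0.49 , 0.258]), array([0.484, 0.221]), array([0.388, 0.233])]
green ((263.69171142578125, 252.7076873779297), (16.10915184020996, 27.752960205078125), 47.29060745239258) [0.48052016 0.1132637  0.05      ]
[array([0.471, 0.151]), array([0.517, 0.102]), array([0.489, 0.075]), array([0.442, 0.123])]
green ((176.5924530029297, 97.71459197998047), (10.276290893554688, 44.96458435058594), 72.4075698852539) [0.88268027 0.35000042 0.05      ]
[array([0.872, 0.407]), array([0.911, 0.298]), array([0.884, 0.288]), array([0.845, 0.397])]
(185, 214) [0.583 0.322 0.   ]
(235, 188) [0.623 0.18  0.132]
(301, 181) [0.632 0.028 0.17 ]
(396, 239) [ 0.522 -0.217  0.03 ]
```

View pics/crop1.png

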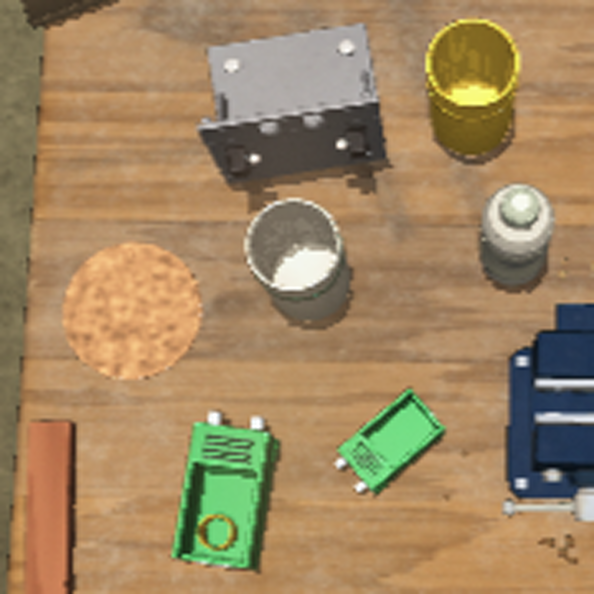

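The crop shows the larger bin with two hooks at top (215,417),(258,423) and the ring-shaped sleeve inside at (217,531). The smaller bin is at (395,440). The upright's top edge runs (200,121)-(380,100), the balls are at (254,158),(341,144), the cup rim centre is (294,247), and the mat centre is (132,311).

Run:
```python
from h import *
c=dict(np.load("pics/top0.npz"))
P=lambda u,v,z:ray(c,(u/3.3+145-.35,v/3.3+120-.35),z)
for n,u,v,z in [("mat",132,311,0),("cuprim",294,247,.132),("cupring bottom",310,290,0),("upL",200,121,.148),("upR",380,100,.148),("ballL",254,158,.0915),("ballR",341,144,.0915),
 ("binRL",192,423,.06),("binRR",273,432,.06),("binFR",248,568,.04),("binFL",174,556,.04),("hookL",215,417,.048),("hookR",258,423,.048),("sleeve",217,531,.034),
 ("bottle top",520,205,.17),("small rear",350,475,.04),("plank",60,420,.022)]:
  p=P(u,v,z);print(n,p.round(4))
f=lambda n:None
a=P(200,121,.148);b=P(380,100,.148);d=a-b;print("up width",np.linalg.norm(d),"yaw(y axis)",np.degrees(np.arctan2(-d[0],d[1])), (a+b)/2)
a=P(192,423,.06);b=P(273,432,.06);d=a-b;print("bin width",np.linalg.norm(d),np.degrees(np.arctan2(-d[0],d[1])),(a+b)/2)
a=P(215,417,.048);b=P(258,423,.048);d=a-b;print("hook dist",np.linalg.norm(d),np.degrees(np.arctan2(-d[0],d[1])))
a=P(192,423,.06);b=P(174,556,.05);d=a-b;print("bin side yaw",np.degrees(np.arctan2(d[1],d[0])),np.linalg.norm(d))
```

```text
mat [0.5832 0.3229 0.    ]
cuprim [0.6073 0.1827 0.132 ]
cupring bottom [0.6021 0.1832 0.    ]
upL [0.694  0.2506 0.148 ]
upR [0.7113 0.1236 0.148 ]
ballL [0.6834 0.2191 0.0915]
ballR [0.6951 0.1549 0.0915]
binRL [0.4893 0.2613 0.06  ]
binRR [0.4835 0.2013 0.06  ]
binFR [0.3849 0.2184 0.04  ]
binFL [0.3928 0.2734 0.04  ]
hookL [0.4953 0.2464 0.048 ]
hookR [0.4912 0.2141 0.048 ]
sleeve [0.4117 0.2433 0.034 ]
bottle top [0.6304 0.0248 0.17  ]
small rear [0.4543 0.145  0.04  ]
plank [0.4941 0.3686 0.022 ]
up width 0.12810246892441374 yaw(y axis) 7.749608164036297 [0.70262398 0.18709752 0.148     ]
bin width 0.06028035298186545 -5.494584023534416 [0.48637683 0.23125758 0.06      ]
hook dist 0.032503194921524765 -7.097516012360265
bin side yaw -6.105207612747058 0.09771479228860198
```

```bash
cat >> h.py <<'E'
def plan(target,theta=None):
    """remaining shares along tool x,y,z and roll share to world target (x,y,z), jaw-axis angle theta deg"""
    o=manip.get_obs();w,x,y,z=o["ee_rot"]
    from scipy.spatial.transform import Rotation as Ro
    R=Ro.from_quat([x,y,z,w]).as_matrix();th=np.degrees(np.arctan2(R[1,1],R[0,1]))%360
    print("t",o["t"],"tcp",o["tool_pos"].round(4),"theta",th.round(2),"zax",R[:,2].round(3),"F",o["ft_force"].round(1),"w",round(o["gripper_width"],4))
    s=R.T@(np.asarray(target)-o["tool_pos"])/.4;print("shares xyz",s.round(4),"rows>=",(np.linalg.norm(s)*8).round(1))
    if theta is not None:
        r=-((theta-th+90)%180-90);print("roll share",round(r/180,4))
E
python3 -m handwheel '[[-0.1,-0.05,0,0.0,1],[-0.1,-0.05,0,0,1],[-0.1,-0.05,0,0,1],[-0.1,-0.05,0,0,1],[-0.1,-0.05,0,0,1],[-0.1,-0.05,0,0,1],[-0.1,-0.05,0,0,1],[-0.1,-0.05,0,0,1],[0,0,0,0,1],[0,0,0,0,1]]'
python3 -c "
from h import *
plan((.605,.183,.20),84)"
```

```text
t: 1.1
tool_pos: [0.4363, 0.3251, 0.2307]
ee_rot: [-0.003, 0.137, 0.991, -0.006]
ft_force: [0.3, 1.0, 1.4]
gripper_width: 0.0854
t 1.1 tcp [0.4363 0.3251 0.2307] theta 74.22 zax [-0.008 -0.01  -1.   ] F [0.3 1.  1.4] w 0.0854
shares xyz [-0.5028 -0.2262  0.0769] rows>= 4.5
roll share -0.0543
```

```bash
python3 -m handwheel '[[-0.1,-0.045,0,0,1],[-0.1,-0.045,0,0,1],[-0.1,-0.045,0,0,1],[-0.1,-0.045,0,0,1],[-0.1,-0.045,0,0,1],[0,0,0,-0.027,1],[0,0,0,-0.027,1],[0,0,0,0,1],[0,0,0,0,1],[0,0,0,0,1]]'
python3 - <<'E'
from h import *
plan((.605,.183,.084),84)
c=manip.camera("wrist");cv2.imwrite("pics/w1.png",c["color"][:,:,::-1]);np.savez("pics/w1.npz",**c)
E
```

```text
t: 2.1
tool_pos: [0.6044, 0.1923, 0.2261]
ee_rot: [-0.008, 0.043, 0.999, -0.004]
ft_force: [0.0, -0.2, 0.0]
gripper_width: 0.0853
t 2.1 tcp [0.6044 0.1923 0.2261] theta 85.08 zax [-0.016 -0.008 -1.   ] F [ 0.  -0.2  0. ] w 0.0853
shares xyz [-0.0086 -0.0197  0.3554] rows>= 2.8
roll share 0.006
```

View pics/w1.png

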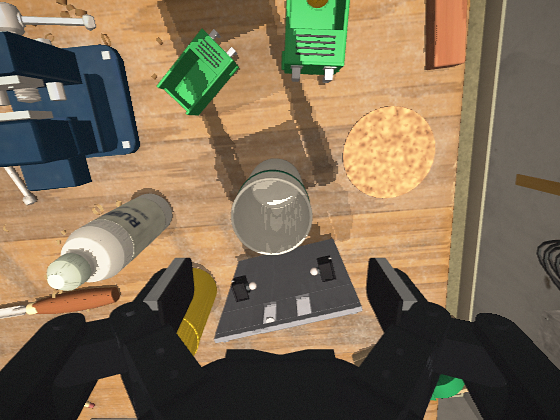

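Wrist view: cup rim centre (272,215), mat centre (390,152), upright front face with balls at (253,287),(314,271), and the bin's hooks at (298,72),(328,73).

Run:
```python
from h import *
c=dict(np.load("pics/w1.npz"))
for n,u,v,z in [("cuprim",272,215,.132),("rimL",233,215,.132),("rimR",312,214,.132),("mat",390,152,0),("ballR",253,287,.0915),("ballL",314.5,271.5,.0915),("topR",216,336,.148),("topL",362,308,.148),("hookR",298,74,.048),("hookL",328,74,.048),("binRR",285,67,.06),("binRL",345,67,.06),("bottletop",68,272,.17)]:
    print(n,ray(c,(u,v),z).round(4))
# circle of mat by colour
t=dict(np.load("pics/top0.npz"))
```

```text
cuprim [0.6059 0.1852 0.132 ]
rimL [0.6033 0.1536 0.132 ]
rimR [0.6077 0.2176 0.132 ]
mat [0.5808 0.325  0.    ]
ballR [0.6949 0.1558 0.0915]
ballL [0.6822 0.2198 0.0915]
topR [0.7058 0.1281 0.148 ]
topL [0.6876 0.2532 0.148 ]
hookR [0.4913 0.2182 0.048 ]
hookL [0.4938 0.2473 0.048 ]
binRR [0.4858 0.2059 0.06  ]
binRL [0.4906 0.2614 0.06  ]
bottletop [0.6248 0.0363 0.17  ]
```

```bash
python3 -m handwheel '[[-0.011,-0.017,0,0,1],[0,0,0,0,1],[0,0,0.08,0,1],[0,0,0.08,0,1],[0,0,0.06,0,1],[0,0,0.05,0,1],[0,0,0,0,1],[0,0,0,0,1],[0,0,0,0,1],[0,0,0,0,1]]'
python3 -c "
from h import *
plan((.606,.184,.084),84)"
```

```text
t: 3.15
tool_pos: [0.6086, 0.1844, 0.1213]
ee_rot: [-0.003, 0.045, 0.999, -0.003]
ft_force: [0.7, -0.3, 0.3]
gripper_width: 0.0855
t 3.15 tcp [0.6086 0.1844 0.1213] theta 84.9 zax [-0.006 -0.006 -1.   ] F [ 0.7 -0.3  0.3] w 0.0855
shares xyz [ 0.0058 -0.001   0.0933] rows>= 0.7
roll share 0.005
```

```bash
python3 -m handwheel '[[0.006,0,0.04,0,1],[0,0,0.04,0,1],[0,0,0.008,0,1],[0,0,0,0,1],[0,0,0,0,-1],[0,0,0,0,-1],[0,0,0,0,-1],[0,0,0,0,-1],[0,0,0,0,-1],[0,0,0,0,-1]]'
python3 -c "
from h import *
plan((.582,.324,.084),84)"
```

```text
t: 4.15
tool_pos: [0.6067, 0.1846, 0.0852]
ee_rot: [-0.001, 0.045, 0.999, -0.003]
ft_force: [-0.2, 0.0, -0.4]
gripper_width: 0.0654
t 4.15 tcp [0.6067 0.1846 0.0852] theta 84.9 zax [-0.003 -0.005 -1.   ] F [-0.2  0.  -0.4] w 0.0654
shares xyz [0.0924 0.3415 0.0015] rows>= 2.8
roll share 0.005
```

```bash
python3 -m handwheel '[[0.002,0.008,0.002,0,-1],[0.005,0.018,0.001,0,-1],[0.005,0.02,0,0,-1],[0.005,0.02,0,0,-1],[0.006,0.02,0,0,-1],[0.005,0.02,0,0,-1],[0.006,0.02,0,0,-1],[0.005,0.02,0,0,-1],[0.005,0.02,0,0,-1],[0.006,0.02,0,0,-1]]'
python3 -c "
from h import *
plan((.582,.324,.084),84)"
```

```text
t: 5.15
tool_pos: [0.5931, 0.2665, 0.0852]
ee_rot: [0.0, 0.045, 0.999, -0.003]
ft_force: [0.4, -1.1, 0.5]
gripper_width: 0.0648
t 5.15 tcp [0.5931 0.2665 0.0852] theta 84.87 zax [ 0.    -0.006 -1.   ] F [ 0.4 -1.1  0.5] w 0.0648
shares xyz [0.0404 0.1407 0.0022] rows>= 1.2
roll share 0.0048
```

```bash
python3 -m handwheel '[[0.006,0.02,0.001,0,-1],[0.006,0.02,0,0,-1],[0.006,0.02,0,0,-1],[0.006,0.02,0,0,-1],[0.006,0.02,0,0,-1],[0.006,0.02,0,0,-1],[0.004,0.018,0,0,-1],[0,0.0,0,0,-1],[0,0,0,0,-1],[0,0,0,0,-1]]'
python3 -c "
from h import *
plan((.582,.324,.084),84)"
```

```text
t: 6.15
tool_pos: [0.5811, 0.3295, 0.0853]
ee_rot: [0.001, 0.044, 0.999, -0.003]
ft_force: [-0.1, -0.6, 1.7]
gripper_width: 0.0654
t 6.15 tcp [0.5811 0.3295 0.0853] theta 84.94 zax [ 0.001 -0.005 -1.   ] F [-0.1 -0.6  1.7] w 0.0654
shares xyz [-0.0035 -0.0134  0.0033] rows>= 0.1
roll share 0.0052
```

```bash
python3 -m handwheel '[[-0.003,-0.012,0,0,-1],[0,0,0,0,-1],[0,0,0,0,1],[0,0,0,0,1],[0,0,0,0,1],[0,0,0,0,1],[0,0,-0.02,0,1],[0,0,-0.06,0,1],[0,0,-0.08,0,1],[0,0,-0.08,0,1]]'
python3 - <<'E'
from h import *
plan((.4363,.2365,.2),85)
for n in("wrist","top"):
    c=manip.camera(n);cv2.imwrite(f"pics/{n}2.png",c["color"][:,:,::-1]);np.savez(f"pics/{n}2.npz",**c)
E
```

```text
t: 7.15
tool_pos: [0.5789, 0.3229, 0.1764]
ee_rot: [-0.006, 0.045, 0.999, -0.005]
ft_force: [0.9, 0.6, 0.7]
gripper_width: 0.0853
t 7.15 tcp [0.5789 0.3229 0.1764] theta 84.9 zax [-0.013 -0.01  -1.   ] F [0.9 0.6 0.7] w 0.0853
shares xyz [ 0.3366 -0.2475 -0.0522] rows>= 3.4
roll share -0.0006
```

View pics/wrist2.png

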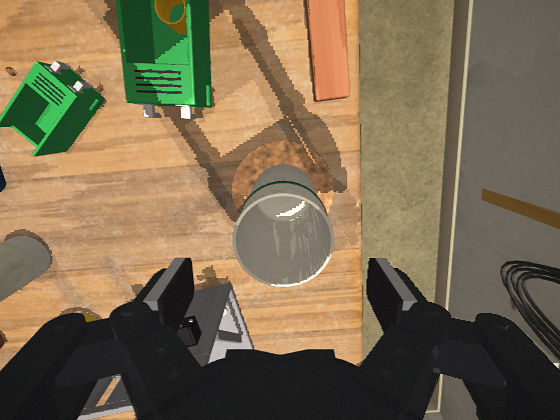

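The white cup stands upright on the mat, rim centre (283,238), with the mat visible around its base. Next is the bin.

```bash
python3 -m handwheel '[[0.04,-0.03,-0.04,0,1],[0.1,-0.073,0,0,1],[0.1,-0.073,0,0,1],[0.09,-0.07,0,0,1],[0,0,0.05,0,1],[0,0,0.06,0,1],[0,0,0.06,0,1],[0,0,0,0,1],[0,0,0,0,1],[0,0,0,0,1]]'
python3 - <<'E'
from h import *
c=dict(np.load("pics/wrist2.npz"))
print([ray(c,p,z).round(4) for p,z in (((283,238),.132),((233,238),.132),((333,238),.132))])
plan((.4376,.2373,.019),84.5)
c=manip.camera("wrist");cv2.imwrite("pics/w3.png",c["color"][:,:,::-1]);np.savez("pics/w3.npz",**c)
E
```

```text
t: 8.25
tool_pos: [0.4363, 0.2351, 0.1345]
ee_rot: [0.003, 0.044, 0.999, -0.001]
ft_force: [0.1, -0.4, 0.2]
gripper_width: 0.0856
[array([0.5808, 0.3246, 0.132 ]), array([0.5781, 0.2921, 0.132 ]), array([0.5835, 0.357 , 0.132 ])]
t 8.25 tcp [0.4363 0.2351 0.1345] theta 84.94 zax [ 0.007 -0.001 -1.   ] F [ 0.1 -0.4  0.2] w 0.0856
shares xyz [-0.0009  0.006   0.2887] rows>= 2.3
roll share 0.0024
```

View pics/w3.png

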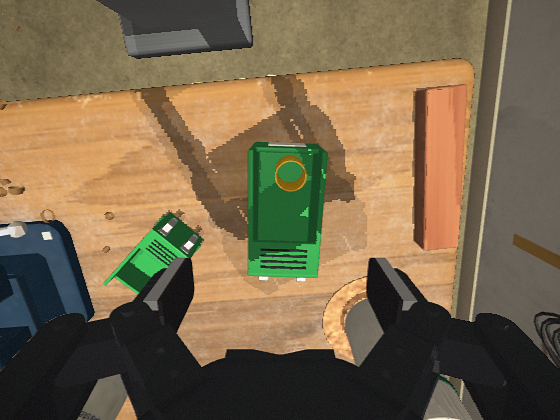

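The larger bin is directly below: rear rim corners (248,273),(318,277), hooks (263,278),(301,280), sleeve at (290,174). The smaller bin is well to the left at (155,255).

Run:
```python
from h import *
c=dict(np.load("pics/w3.npz"))
a=ray(c,(318,277),.06);b=ray(c,(248,273),.06);d=a-b;m=(a+b)/2
y=np.arctan2(-d[0],d[1]);print(a,b,np.linalg.norm(d),np.degrees(y))
h1=ray(c,(301,279),.048);h2=ray(c,(263,277.5),.048);print(h1,h2)
mid=m-.05*np.array([np.cos(y),np.sin(y),0]);print(mid)
plan((mid[0],mid[1],.019),90+np.degrees(y))
```

```text
[0.48811075 0.26121803 0.06      ] [0.47972227 0.20619931 0.06      ] 0.05565451882800296 -8.668890634624882
[0.49610973 0.24794532 0.048     ] [0.49190859 0.2161851  0.048     ]
[0.43448772 0.24124487 0.06      ]
t 8.3 tcp [0.4366 0.2352 0.135 ] theta 84.94 zax [ 0.007 -0.001 -1.   ] F [0.9 0.3 0.5] w 0.0853
shares xyz [0.0087 0.0146 0.2899] rows>= 2.3
roll share 0.02
```

```bash
python3 -m handwheel '[[0.004,0.011,0,0.008,1],[0,0,0.09,0,1],[0,0,0.09,0,1],[0,0,0.07,0,1],[0,0,0.032,0,1],[0,0,0,0,1],[0,0,0,0,1],[0,0,0,0,-1],[0,0,0,0,-1],[0,0,0,0,-1]]'
python3 -m handwheel '[[0,0,0,0,-1],[0,0,0,0,-1],[0,0,0,0,-1],[0,0,-0.02,0,-1],[0,0,-0.05,0,-1],[0,0,-0.08,0,-1],[0,0,-0.08,0,-1],[0,0,-0.07,0,-1],[0,0,0,0,-1],[0,0,0,0,-1]]'
python3 - <<'E'
from h import *
plan((.60,.18,.135),98.5)
c=manip.camera("side");cv2.imwrite("pics/s4.png",cv2.resize(c["color"][100:310,140:420,::-1],None,fx=2.5,fy=2.5,interpolation=2));np.savez("pics/s4.npz",**c)
E
```

```text
t: 9.3
tool_pos: [0.4458, 0.2443, 0.0348]
ee_rot: [0.014, 0.057, 0.998, 0.005]
ft_force: [0.2, 0.1, -2.4]
gripper_width: 0.0551
t: 10.3
tool_pos: [0.4405, 0.2425, 0.1591]
ee_rot: [0.012, 0.057, 0.998, 0.004]
ft_force: [-0.6, 0.6, -3.5]
gripper_width: 0.0552
t 10.3 tcp [0.4405 0.2425 0.1591] theta 83.45 zax [ 0.025  0.008 -1.   ] F [-0.6  0.6 -3.5] w 0.0552
shares xyz [-0.4124 -0.1104  0.0692] rows>= 3.5
roll share -0.0836
```

View pics/s4.png

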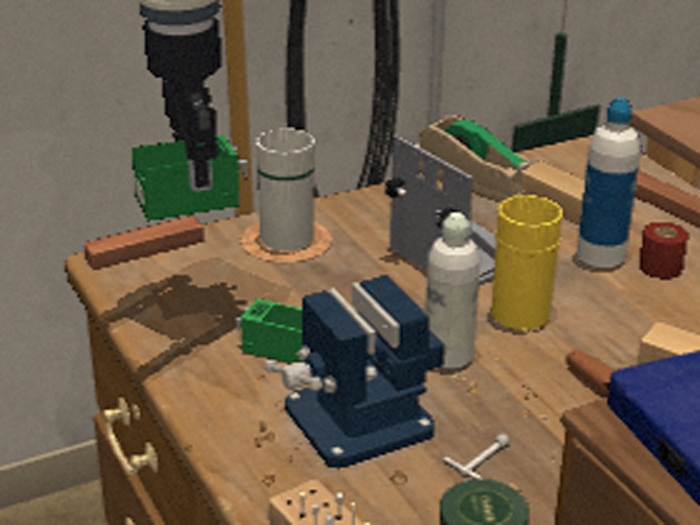

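The bin is held level with the upright, slots and catches ahead. It was gripped at TCP height 34.8 mm above its underside and about 40 mm in front of its rear wall. Next: roll to the upright's yaw and go to a standoff.

```bash
python3 -m handwheel '[[0,0,0,-0.03,-1],[0,0,0,-0.03,-1],[0,0,0,-0.025,-1],[0,0,0,0,-1],[-0.05,-0.03,0,0,-1],[-0.08,-0.05,0,0,-1],[-0.08,-0.05,0,0,-1],[-0.08,-0.05,0,0,-1],[-0.08,-0.04,0,0,-1],[-0.03,-0.01,0,0,-1]]'
python3 -m handwheel '[[0,0,0.0,0,-1],[0,0,0,0,-1],[0,0,0,0,-1],[0,0,0,0,-1],[0,0,0,0,-1],[0,0,0,0,-1],[0,0,0,0,-1],[0,0,0,0,-1],[0,0,0,0,-1],[0,0,0,0,-1]]'
python3 - <<'E'
from h import *
plan((.615,.176,.124),98.8)
c=manip.camera("wrist");np.savez("pics/w5.npz",**c)
t=manip.camera("top");np.savez("pics/t5.npz",**t)
cv2.imwrite("pics/c5.png",np.hstack([cv2.resize(c["color"][150:350,150:400,::-1],(400,320),interpolation=2),cv2.resize(t["color"][110:230,160:310,::-1],(400,320),interpolation=2)]))
E
```

```text
t: 11.35
tool_pos: [0.6121, 0.1735, 0.1437]
ee_rot: [0.002, -0.076, 0.997, 0.0]
ft_force: [-1.0, -0.2, -1.2]
gripper_width: 0.055
t: 12.35
tool_pos: [0.6092, 0.1744, 0.1402]
ee_rot: [-0.001, -0.074, 0.997, -0.0]
ft_force: [0.1, 0.4, -1.8]
gripper_width: 0.0549
t 12.35 tcp [0.6092 0.1744 0.1402] theta 98.47 zax [-0.003 -0.001 -1.   ] F [ 0.1  0.4 -1.8] w 0.0549
shares xyz [-0.015   0.0019  0.0404] rows>= 0.3
roll share -0.0018
```

View pics/c5.png

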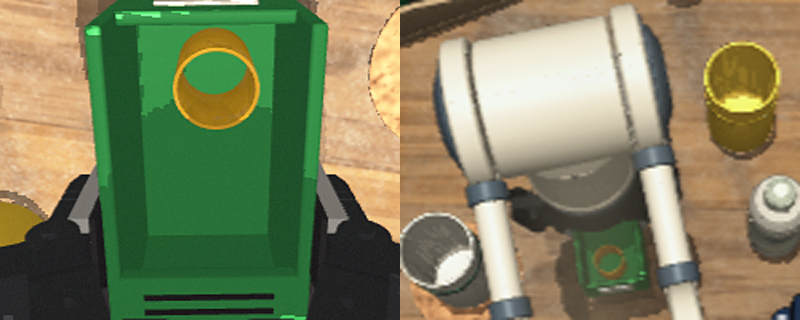

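Run:
```python
from h import *
c=manip.camera("side");np.savez("pics/s6.npz",**c)
print(proj(c,(.699,.189,.07)),proj(c,(.66,.19,.15)))
cv2.imwrite("pics/s6.png",cv2.resize(c["color"][130:250,240:370,::-1],None,fx=5,fy=5,interpolation=2))
```

```text
[310.11635869 185.75783901] [298.81552506 163.02164077]
```

View pics/s6.png

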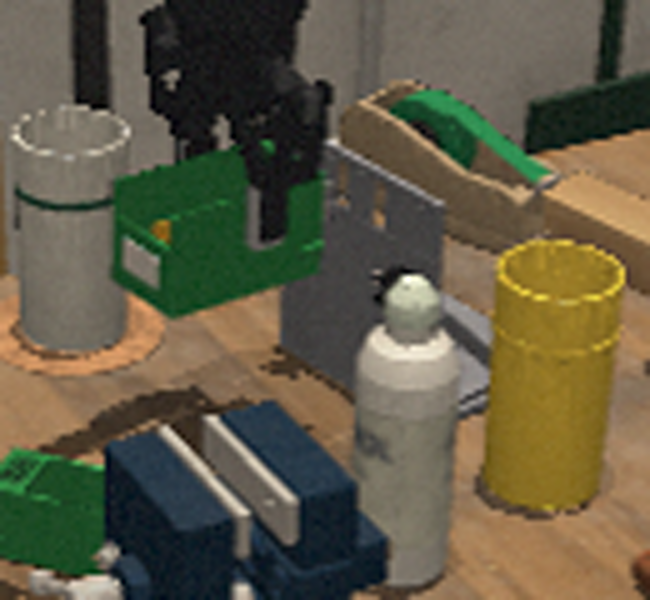

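Side crop: slots at (343,190),(379,208), upright top corners (330,140),(442,203), bin rear-right edge from (325,175) down to (318,272).

Run:
```python
from h import *
c=dict(np.load("pics/s6.npz"))
P=lambda u,v:(u/5+240-.4,v/5+130-.4)
def plane(uv,p,n):
    R,t=c["R"],c["t"];o=-R.T@t;d=R.T@np.array([(uv[0]-c["cx"])/c["fx"],(uv[1]-c["cy"])/c["fy"],1])
    return o+d*(np.dot(n,np.asarray(p)-o)/np.dot(n,d))
for uv in((330,140),(442,203)):print("top",ray(c,P(*uv),.148).round(4))
psi=np.radians(8.8);x=np.array([np.cos(psi),np.sin(psi),0]);y=np.array([-np.sin(psi),np.cos(psi),0])
seat=np.array([.699,.189,.07])
for uv in((343,190),(379,208),(442,203),(330,140)):
    p=plane(P(*uv),seat,x)-seat;print("in plate y,z",(p@y).round(4),p[2].round(4))
tcp=manip.get_obs()["tool_pos"];print(tcp)
for uv in((325,175),(318,272),(175,316)):
    p=plane(P(*uv),tcp-.028*y,y)-tcp;print("bin corner rel tcp x,z",(p@x).round(4),p[2].round(4))
print("seat rel tcp",((seat-tcp)@x).round(4),((seat-tcp)@y).round(4))
```

```text
top [0.6958 0.215  0.148 ]
top [0.7115 0.1215 0.148 ]
in plate y,z 0.012 0.0528
in plate y,z -0.0197 0.0548
in plate y,z -0.0708 0.0795
in plate y,z 0.0252 0.0786
[0.60922089 0.17435547 0.13997903]
bin corner rel tcp x,z 0.0439 0.0223
bin corner rel tcp x,z 0.0417 -0.0359
bin corner rel tcp x,z -0.0543 -0.0322
seat rel tcp 0.091 0.0007
```

```bash
python3 -m handwheel '[[-0.02,-0.003,0.015,-0.002,-1],[-0.02,0,0.015,0,-1],[-0.02,0,0.006,0,-1],[-0.02,0,0,0,-1],[0,0,0,0,-1],[0,0,0,0,-1],[0,0,0,0,-1],[0,0,0,0,-1],[0,0,0,0,-1],[0,0,0,0,-1]]'
python3 - <<'E'
from h import *
plan((.6575,.181,.124),98.8)
c=manip.camera("side");np.savez("pics/s7.npz",**c)
cv2.imwrite("pics/s7.png",cv2.resize(c["color"][140:215,265:340,::-1],None,fx=8,fy=8,interpolation=2))
E
```

```text
t: 13.5
tool_pos: [0.644, 0.1782, 0.1232]
ee_rot: [-0.002, -0.077, 0.997, -0.0]
ft_force: [-0.1, -0.4, -1.9]
gripper_width: 0.0556
t 13.5 tcp [0.644  0.1782 0.1232] theta 98.84 zax [-0.004 -0.001 -1.   ] F [-0.1 -0.4 -1.9] w 0.0556
shares xyz [-0.0344  0.0017 -0.0022] rows>= 0.3
roll share 0.0002
```

View pics/s7.png

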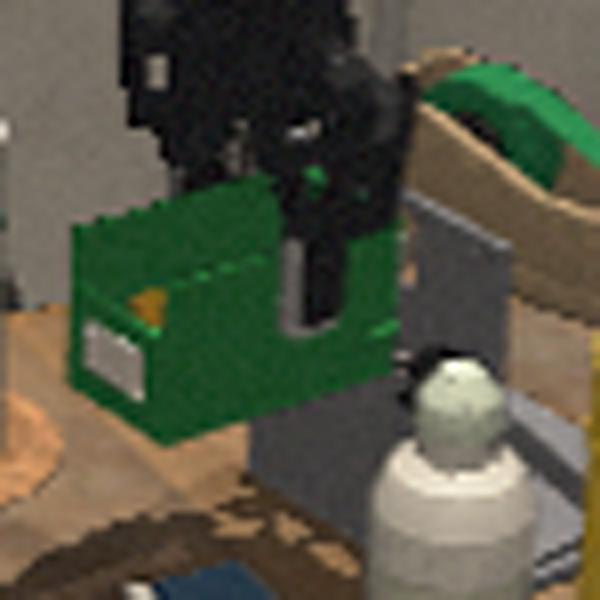

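Run:
```python
from h import *
c=dict(np.load("pics/s7.npz"))
P=lambda u,v:(u/8+265-.44,v/8+140-.44)
psi=np.radians(8.8);x=np.array([np.cos(psi),np.sin(psi),0]);y=np.array([-np.sin(psi),np.cos(psi),0])
seat=np.array([.699,.187,.07])
L=lambda p:np.array([(p-seat)@x,(p-seat)@y,p[2]-.07]).round(4)
def plane(uv,p,n):
    R,t=c["R"],c["t"];o=-R.T@t;d=R.T@np.array([(uv[0]-c["cx"])/c["fx"],(uv[1]-c["cy"])/c["fy"],1])
    return o+d*(np.dot(n,np.asarray(p)-o)/np.dot(n,d))
print("top corner",L(ray(c,P(511,243),.148)),"on plate",L(plane(P(511,243),seat,x)))
print("slot r edge top/mid/bot",[L(plane(P(416,v),seat,x)) for v in(218,255,290)])
print("ball@z",L(ray(c,P(400,358),.0915)))
for z in(.0857,.0877,.0897):print("bin RR bottom",L(ray(c,P(394,376),z)))
for z in(.1457,.1477,.1497):print("bin RR top",L(ray(c,P(402,224),z)))
tcp=manip.get_obs()["tool_pos"];print("tcp",L(tcp))
```

```text
top corner [ 0.0043 -0.0662  0.078 ] on plate [-0.     -0.0709  0.0812]
slot r edge top/mid/bot [array([-0.    , -0.0219,  0.0703]), array([-0.    , -0.023 ,  0.0564]), array([-0.    , -0.0239,  0.0433])]
ball@z [-0.0096 -0.0285  0.0215]
bin RR bottom [-0.0127 -0.0293  0.0157]
bin RR bottom [-0.015  -0.0321  0.0177]
bin RR bottom [-0.0174 -0.0348  0.0197]
bin RR top [-0.0139 -0.0309  0.0757]
bin RR top [-0.0165 -0.0339  0.0777]
bin RR top [-0.0191 -0.0369  0.0797]
tcp [-0.0557 -0.0003  0.0533]
```

```bash
python3 -m handwheel '[[0,0.0025,-0.007,0,-1],[0,0,0,0,-1],[0,0,0,0,-1],[-0.008,0,0,0,-1],[-0.008,0,0,0,-1],[-0.008,0,0,0,-1],[0,0,0,0,-1],[0,0,0,0,-1],[0,0,0,0,-1],[0,0,0,0,-1]]'
python3 -c "
from h import *
plan((.6575,.181,.126),98.8)"
```

```text
t: 14.55
tool_pos: [0.6543, 0.1812, 0.1265]
ee_rot: [-0.002, -0.077, 0.997, 0.0]
ft_force: [0.6, 0.0, -1.9]
gripper_width: 0.0551
t 14.55 tcp [0.6543 0.1812 0.1265] theta 98.86 zax [-0.004 -0.    -1.   ] F [ 0.6  0.  -1.9] w 0.0551
shares xyz [-0.0078 -0.0018  0.0013] rows>= 0.1
roll share 0.0003
```

```bash
python3 -m handwheel '[[-0.006,0,0,0,-1],[-0.006,0,0,0,-1],[0,0,0,0,-1],[0,0,0,0,-1],[0,0,0,0,-1],[0,0,0,0,-1],[0,0,0,0,-1],[0,0,0,0,-1],[0,0,0,0,-1],[0,0,0,0,-1]]'
python3 - <<'E'
from h import *
plan((.6575,.181,.126),98.8)
c=manip.camera("side");np.savez("pics/s8.npz",**c)
cv2.imwrite("pics/s8.png",cv2.resize(c["color"][140:215,265:340,::-1],None,fx=8,fy=8,interpolation=2))
E
```

```text
t: 15.55
tool_pos: [0.6548, 0.1814, 0.1259]
ee_rot: [-0.008, -0.078, 0.997, -0.001]
ft_force: [-1.3, 0.5, -1.8]
gripper_width: 0.0554
t 15.55 tcp [0.6548 0.1814 0.1259] theta 98.93 zax [-0.015 -0.003 -1.   ] F [-1.3  0.5 -1.8] w 0.0554
shares xyz [-0.0066 -0.002  -0.0003] rows>= 0.1
roll share 0.0007
```

View pics/s8.png

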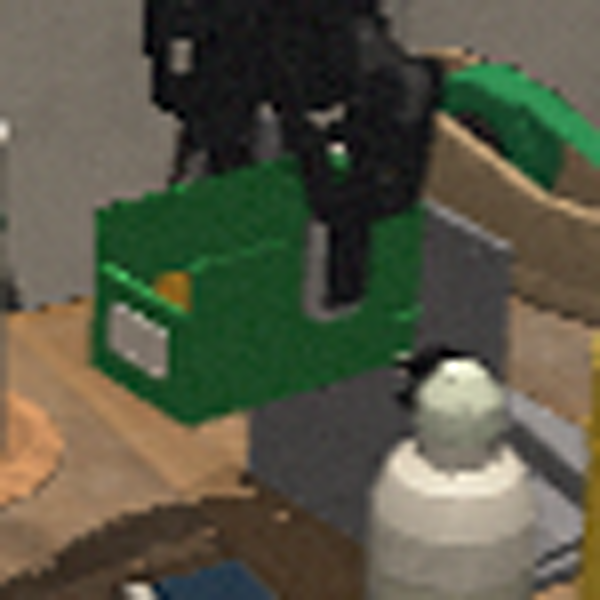

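Run:
```python
from h import *
c=dict(np.load("pics/s8.npz"))
psi=np.radians(8.8);x=np.array([np.cos(psi),np.sin(psi),0]);y=np.array([-np.sin(psi),np.cos(psi),0])
seat=np.array([.699,.187,.07])
def Q(a,b,h):
    p=proj(c,seat+a*x+b*y+np.array([0,0,h]));return ((p-[265,140]+.44)*8).round(0)
for a in(0,-.004,-.0115):
  for b in (-.03,-.028,-.026):
    print(a,b,"top",Q(a,b,.079),"bot",Q(a,b,.019))
print("upright corner",Q(0,-.065,.078),"ball",Q(-.01,-.0325,.0215), "housing corner",Q(-.02,-.052,.0215))
```

```text
0 -0.03 top [432. 204.] bot [424. 358.]
0 -0.028 top [429. 202.] bot [420. 356.]
0 -0.026 top [425. 199.] bot [416. 354.]
-0.004 -0.03 top [423. 207.] bot [415. 362.]
-0.004 -0.028 top [420. 205.] bot [411. 359.]
-0.004 -0.026 top [416. 202.] bot [408. 357.]
-0.0115 -0.03 top [406. 212.] bot [398. 368.]
-0.0115 -0.028 top [403. 210.] bot [395. 365.]
-0.0115 -0.026 top [399. 208.] bot [391. 363.]
upright corner [499. 245.] ball [407. 363.] housing corner [420. 393.]
```

Lips are well past the face (the bin's rear edge fits 0–3 mm from the plate, versus 11.5 mm if the lips were blocked). Keep a light push and lower.

```bash
python3 -m handwheel '[[-0.008,0,0,0,-1],[-0.008,0,0,0,-1],[-0.006,0,0.005,0,-1],[-0.004,0,0.005,0,-1],[-0.004,0,0.005,0,-1],[-0.004,0,0.005,0,-1],[-0.004,0,0,0,-1],[-0.004,0,0,0,-1],[0,0,0,0,-1],[0,0,0,0,-1]]'
python3 -c "
from h import *
plan((.6575,.181,.126),98.8)"
```

```text
t: 16.6
tool_pos: [0.6538, 0.1817, 0.1182]
ee_rot: [-0.031, -0.08, 0.996, -0.004]
ft_force: [-1.5, -0.9, -1.8]
gripper_width: 0.0551
t 16.6 tcp [0.6538 0.1817 0.1182] theta 99.21 zax [-0.061 -0.012 -0.998] F [-1.5 -0.9 -1.8] w 0.0551
shares xyz [-0.0077 -0.0033 -0.02  ] rows>= 0.2
roll share 0.0023
```

```bash
python3 -m handwheel '[[0.006,0,0.003,0,-1],[0.006,0,0.003,0,-1],[0.006,0,0,0,-1],[0.006,0,0,0,-1],[0.006,0,0,0,-1],[0,0,0,0,-1],[0,0,0,0,-1],[0,0,0,0,-1],[0,0,0,0,-1],[0,0,0,0,-1]]'
python3 - <<'E'
from h import *
plan((.6575,.181,.126),98.8)
c=manip.camera("side");np.savez("pics/s9.npz",**c)
cv2.imwrite("pics/s9.png",cv2.resize(c["color"][140:215,265:340,::-1],None,fx=8,fy=8,interpolation=2))
E
```

```text
t: 17.6
tool_pos: [0.6533, 0.1811, 0.1189]
ee_rot: [-0.014, -0.08, 0.997, -0.002]
ft_force: [0.9, 0.9, -1.6]
gripper_width: 0.055
t 17.6 tcp [0.6533 0.1811 0.1189] theta 99.13 zax [-0.028 -0.005 -1.   ] F [ 0.9  0.9 -1.6] w 0.055
shares xyz [-0.0098 -0.002  -0.018 ] rows>= 0.2
roll share 0.0018
```

View pics/s9.png

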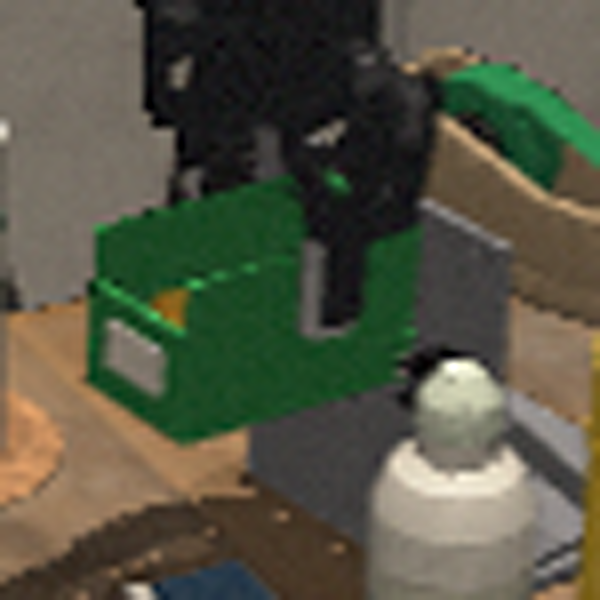

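The pull (12 mm commanded, 0.5 mm moved) shows the tabs are hooked behind the plate. I'll take out the remaining tool pitch and lower onto the balls.

```bash
python3 -m handwheel '[[0.006,0,0.003,0,-1],[0.006,0,0.003,0,-1],[0.006,0,0.003,0,-1],[0.006,0,0.003,0,-1],[0.006,0,0.003,0,-1],[0.006,0,0.003,0,-1],[0.006,0,0.003,0,-1],[0.006,0,0,0,-1],[0,0,0,0,-1],[0,0,0,0,-1]]'
python3 - <<'E'
from h import *
plan((.6575,.181,.126),98.8)
E
```

```text
t: 18.65
tool_pos: [0.6527, 0.181, 0.1177]
ee_rot: [0.014, -0.079, 0.997, 0.002]
ft_force: [1.5, -0.4, -2.3]
gripper_width: 0.0552
t 18.65 tcp [0.6527 0.181  0.1177] theta 99.11 zax [ 0.027  0.005 -1.   ] F [ 1.5 -0.4 -2.3] w 0.0552
shares xyz [-0.0125 -0.0019 -0.0205] rows>= 0.2
roll share 0.0017
```

```bash
python3 -m handwheel '[[0,0,0.006,0,-1],[0,0,0.006,0,-1],[0,0,0,0,-1],[0,0,0,0,-1],[0,0,0,0,-1],[0,0,0,0,-1],[0,0,0,0,-1],[0,0,0,0,-1],[0,0,0,0,-1],[0,0,0,0,-1]]'
python3 - <<'E'
from h import *
plan((.6575,.181,.126),98.8)
c=manip.camera("side");np.savez("pics/s10.npz",**c)
cv2.imwrite("pics/s10.png",cv2.resize(c["color"][140:215,265:340,::-1],None,fx=8,fy=8,interpolation=2))
E
```

```text
t: 19.65
tool_pos: [0.6534, 0.1812, 0.1137]
ee_rot: [0.015, -0.079, 0.997, 0.002]
ft_force: [1.7, 0.2, 0.3]
gripper_width: 0.0556
t 19.65 tcp [0.6534 0.1812 0.1137] theta 99.11 zax [ 0.029  0.006 -1.   ] F [1.7 0.2 0.3] w 0.0556
shares xyz [-0.0111 -0.002  -0.0306] rows>= 0.3
roll share 0.0017
```

The bin's weight is now carried at exactly the expected half-way height (Fz from -2 to +0.3 N). Let go and rise.

```bash
python3 -m handwheel '[[0,0,0,0,1],[0,0,0,0,1],[0,0,0,0,1],[0,0,0,0,1],[0,0,0,0,1],[0,0,-0.02,0,1],[0,0,-0.05,0,1],[0,0,-0.08,0,1],[0,0,-0.08,0,1],[0,0,0,0,1]]'
cat > chk.py <<'E'
from h import *
import sys
# corners of the bin on its right side, by green mask in side view
c=manip.camera("side");im=c["color"][:,:,::-1];hsv=cv2.cvtColor(im,cv2.COLOR_BGR2HSV)
m=cv2.inRange(hsv,(45,110,35),(80,255,255));m[:,330:]=0;m[:140]=0
psi=np.radians(8.8);x=np.array([np.cos(psi),np.sin(psi),0]);y=np.array([-np.sin(psi),np.cos(psi),0]);seat=np.array([.699,.187,.07])
for ct in cv2.findContours(m,0,1)[0]:
    if cv2.contourArea(ct)<150: continue
    ap=cv2.approxPolyDP(cv2.convexHull(ct),2,True)[:,0];print("green",cv2.contourArea(ct),ap.tolist())
for h in(0,.009,.019):
    f=lambda a,b,z:proj(c,seat+a*x+b*y+np.array([0,0,h+z])).round(1).tolist()
    print("pred h",h,"RRtop",f(0,-.028,.06),"RRbot",f(0,-.028,0),"FRbot",f(-.1,-.028,0),"FLbot",f(-.1,.028,0),"RLtop",f(0,.028,.06))
ym=cv2.inRange(hsv,(15,140,80),(32,255,255))[140:200,265:320];print("sleeve px",(ym>0).sum(), np.argwhere(ym>0).mean(0)[::-1]+[265,140] if ym.any() else None)
E
python3 chk.py; python3 -c "
from h import *
plan((.683,.186,.2),98.8)"
```

```text
t: 20.7
tool_pos: [0.6488, 0.1803, 0.2089]
ee_rot: [0.012, -0.079, 0.997, 0.001]
ft_force: [0.1, -0.4, 0.9]
gripper_width: 0.0855
green 462.5 [[242, 220], [260, 223], [259, 244], [237, 240], [237, 226]]
green 1039.5 [[316, 169], [316, 187], [289, 200], [277, 192], [276, 174], [303, 162]]
pred h 0 RRtop [317.8, 171.0] RRbot [316.7, 190.0] FRbot [288.3, 200.4] FLbot [276.2, 192.0] RLtop [305.1, 163.5]
pred h 0.009 RRtop [317.9, 168.0] RRbot [316.9, 187.2] FRbot [288.3, 197.5] FLbot [276.2, 189.2] RLtop [305.2, 160.6]
pred h 0.019 RRtop [318.1, 164.8] RRbot [317.1, 184.1] FRbot [288.4, 194.3] FLbot [276.2, 186.1] RLtop [305.3, 157.4]
sleeve px 26 [282.34615385 182.42307692]
t 20.75 tcp [0.6484 0.1802 0.2063] theta 99.12 zax [ 0.02   0.004 -1.   ] F [-0.  -0.  -0.6] w 0.0852
shares xyz [-0.0873  0.0005  0.0174] rows>= 0.7
roll share 0.0018
```

The bin hangs with its rear at 9 mm above home as it should (nose drooping about 2 mm), sleeve visible inside. Close the fingers and go above the ledge.

```bash
python3 -m handwheel '[[-0.03,-0.001,0,0.002,-1],[-0.03,-0.001,0,0,-1],[-0.025,-0.001,0,0,-1],[0,0,0,0,-1],[0,0,0,0,-1],[0,0,0,0,-1],[0,0,0,0,-1],[0,0,0,0,-1],[0,0,0,0,-1],[0,0,0,0,-1]]'
python3 -c "
from h import *
plan((.6822,.1844,.152),98.8)"
```

```text
t: 21.75
tool_pos: [0.6802, 0.1841, 0.2018]
ee_rot: [0.006, -0.076, 0.997, 0.001]
ft_force: [-0.9, -0.5, -0.5]
gripper_width: -0.0
t 21.75 tcp [0.6802 0.1841 0.2018] theta 98.77 zax [ 0.013  0.002 -1.   ] F [-0.9 -0.5 -0.5] w -0.0
shares xyz [-0.0035 -0.0002  0.1245] rows>= 1.0
roll share -0.0002
```

```bash
python3 -m handwheel '[[-0.003,0,0.05,0,-1],[0,0,0.05,0,-1],[0,0,0.02,0,-1],[0,0,0,0,-1],[0,0,0,0,-1],[0,0,0,0,-1],[0,0,0,0,-1],[0,0,0,0,-1],[0,0,0,0,-1],[0,0,0,0,-1]]'
python3 -c "
from h import *
plan((.6822,.1844,.138),98.8)"
```

```text
t: 22.75
tool_pos: [0.6837, 0.1849, 0.1595]
ee_rot: [0.011, -0.076, 0.997, 0.001]
ft_force: [0.2, 0.5, -0.3]
gripper_width: -0.0
t 22.75 tcp [0.6837 0.1849 0.1595] theta 98.77 zax [ 0.022  0.005 -1.   ] F [ 0.2  0.5 -0.3] w -0.0
shares xyz [ 0.0052 -0.0007  0.0536] rows>= 0.4
roll share -0.0002
```

```bash
python3 -m handwheel '[[0.005,0,0.012,0,-1],[0,0,0.012,0,-1],[0,0,0.012,0,-1],[0,0,0.015,0,-1],[0,0,0.015,0,-1],[0,0,0.015,0,-1],[0,0,0.015,0,-1],[0,0,0.015,0,-1],[0,0,0.015,0,-1],[0,0,0.015,0,-1]]'
python3 -c "
from h import *
plan((.6822,.1844,.138),98.8)"
```

```text
t: 23.75
tool_pos: [0.6862, 0.1863, 0.1372]
ee_rot: [0.028, -0.077, 0.997, 0.004]
ft_force: [-10.5, -3.5, 21.8]
gripper_width: -0.0003
t 23.75 tcp [0.6862 0.1863 0.1372] theta 98.82 zax [ 0.055  0.012 -0.998] F [-10.5  -3.5  21.8] w -0.0003
shares xyz [ 0.0105 -0.0031 -0.0025] rows>= 0.1
roll share 0.0001
```

Reached 0.137 (home predicted at 0.138) with 22 N and no more travel. Retract and check.

```bash
python3 -m handwheel '[[0.003,0,-0.01,0,-1],[0,0,-0.03,0,-1],[0,0,-0.06,0,-1],[0,0,-0.08,0,-1],[0.06,0,0,0,-1],[0.1,0,0,0,-1],[0.1,0,0,0,-1],[0.05,0,0,0,-1],[0,0,0,0,-1],[0,0,0,0,-1]]'
python3 chk.py
python3 - <<'E'
from h import *
plan((.5,.1,.2),98.8)
# ray check: top view before/after for bystanders + wrist view of upright
c=manip.camera("top");np.savez("pics/t11.npz",**c)
a=dict(np.load("pics/top0.npz"))["color"].astype(int);d=np.abs(c["color"].astype(int)-a).max(2)
for n,(u,v,r) in dict(bottle=(301,188,10),tin=(396,239,14),plank=(160,275,12),small=(263,254,14)).items():
    print(n,d[v-r:v+r,u-r:u+r].mean().round(1))
w=manip.camera("wrist");np.savez("pics/w11.npz",**w)
hs=cv2.cvtColor(w["color"][:,:,::-1].copy(),cv2.COLOR_BGR2HSV)
for nm,lo,hi in(("green",(45,110,35),(80,255,255)),("yellow",(12,140,80),(32,255,255))):
    for ct in cv2.findContours(cv2.inRange(hs,lo,hi),0,1)[0]:
        if cv2.contourArea(ct)>150:print(nm,cv2.contourArea(ct),cv2.boundingRect(ct))
E
```

```text
t: 24.75
tool_pos: [0.5544, 0.1659, 0.2002]
ee_rot: [0.024, -0.077, 0.997, 0.004]
ft_force: [0.7, 0.6, 0.3]
gripper_width: -0.0001
green 464.5 [[236, 226], [242, 220], [259, 223], [260, 244], [237, 240]]
green 1025.5 [[316, 172], [314, 191], [291, 201], [277, 193], [278, 175], [303, 165]]
pred h 0 RRtop [317.8, 171.0] RRbot [316.7, 190.0] FRbot [288.3, 200.4] FLbot [276.2, 192.0] RLtop [305.1, 163.5]
pred h 0.009 RRtop [317.9, 168.0] RRbot [316.9, 187.2] FRbot [288.3, 197.5] FLbot [276.2, 189.2] RLtop [305.2, 160.6]
pred h 0.019 RRtop [318.1, 164.8] RRbot [317.1, 184.1] FRbot [288.4, 194.3] FLbot [276.2, 186.1] RLtop [305.3, 157.4]
sleeve px 21 [282.14285714 183.47619048]
t 24.8 tcp [0.5547 0.166  0.2002] theta 98.83 zax [ 0.047  0.012 -0.999] F [ 0.4  0.2 -0.6] w -0.0002
shares xyz [ 0.1601 -0.142  -0.008 ] rows>= 1.7
roll share 0.0002
bottle 7.8
tin 5.1
plank 8.0
small 72.8
green 864.0 (242, 234, 70, 53)
green 3471.0 (193, 55, 90, 84)
yellow 1194.0 (129, 280, 69, 49)
yellow 794.0 (492, 229, 68, 50)
```

```bash
python3 -m handwheel '[[0.04,-0.08,-0.04,0,-1],[0.04,-0.1,-0.04,0,-1],[0.04,-0.1,-0.04,0,-1],[0.04,-0.1,-0.02,0,-1],[0,-0.1,0,0,-1],[0,-0.1,0,0,-1],[0,-0.1,0,0,-1],[0,0,0,0,-1],[0,0,0,0,-1],[0,0,0,0,-1]]'
python3 chk.py | grep green
python3 - <<'E'
from h import *
c=manip.camera("top");a=dict(np.load("pics/top0.npz"))["color"].astype(int);d=np.abs(c["color"].astype(int)-a).max(2)
for n,(u,v,r) in dict(bottle=(301,188,10),tin=(396,239,14),plank=(160,275,12),small=(263,254,14)).items():
    print(n,d[v-r:v+r,u-r:u+r].mean().round(1))
hs=cv2.cvtColor(c["color"][:,:,::-1].copy(),cv2.COLOR_BGR2HSV)
psi=np.radians(8.8);x=np.array([np.cos(psi),np.sin(psi),0]);y=np.array([-np.sin(psi),np.cos(psi),0]);seat=np.array([.699,.187,.07])
for ct in cv2.findContours(cv2.inRange(hs,(45,110,35),(80,255,255)),0,1)[0]:
    if cv2.contourArea(ct)>80:
        r=cv2.boundingRect(ct);print("top green",cv2.contourArea(ct),r)
print("pred bin rear top",[proj(c,seat+b*y+[0,0,.06]).round(1) for b in(.028,-.028)],"front",[proj(c,seat-.1*x+b*y+[0,0,.04]).round(1) for b in(.028,-.028)])
ym=cv2.inRange(hs,(12,120,70),(32,255,255));p=proj(c,seat-.07*x+[0,0,.03]).astype(int)
print("sleeve px near",p,(ym[p[1]-15:p[1]+15,p[0]-15:p[0]+15]>0).sum())
# cup rim vs expected ring on mat
e=cv2.Canny(c["color"],40,120);th=np.linspace(0,2*np.pi,120)
dt=cv2.distanceTransform(255-e,2,3)
for cx,cy in((.581,.324),(.56,.324),(.581,.345)):
    q=[proj(c,(cx+.034*np.cos(t),cy+.034*np.sin(t),.132)).round().astype(int) for t in th];print("rim edge dist",(cx,cy),np.mean([dt[v,u] for u,v in q]).round(2))
print(manip.get_obs()["t"],manip.get_obs()["tool_pos"])
E
```

```text
t: 25.9
tool_pos: [0.5378, -0.1248, 0.2498]
ee_rot: [0.021, -0.077, 0.997, 0.004]
ft_force: [-0.0, -0.4, -1.5]
gripper_width: -0.0001
green 463.5 [[242, 220], [260, 223], [259, 244], [237, 240], [236, 230]]
green 979.0 [[307, 166], [316, 180], [314, 191], [291, 201], [277, 193], [277, 176], [300, 166]]
bottle 10.4
tin 22.6
plank 10.7
small 10.6
top green 445.5 (248, 238, 32, 31)
top green 829.0 (222, 157, 30, 46)
top green 352.0 (155, 91, 45, 21)
pred bin rear top [array([221.6, 158.5]), array([245. , 155.3])] front [array([227.5, 201.1]), array([250.9, 197.9])]
sleeve px near [238 188] 45
rim edge dist (0.581, 0.324) 0.54
rim edge dist (0.56, 0.324) 2.52
rim edge dist (0.581, 0.345) 1.97
26.0 [ 0.53770876 -0.12405554  0.25004642]
```

```bash
python3 -c "
from station import manip
print(manip.close_job())"
```

```text
the job is handed in; nothing more can be done
None
```

The job is done and handed in at about 26 s; no verdict was reported.

**What I did**
- I gripped the white cup near its rim and slid it along the worktop onto the cork mat.
- I picked up the larger green bin with the sleeve in it and hooked its tabs into the slots. A pull test showed them held behind the plate.
- I lowered the bin until the balls carried its weight, then let go. It hung about 9 mm above home.
- I pressed down on the ledge with the fingers shut, up to about 22 N, until it would go no further.

**Last checks** (read from the images by program, as all 12 views were used)
- **Bin:** after the press its rear edge had dropped by about 9–10 mm. Its corners lie within about 3 pixels of the fully-home prediction in the side and top views.
- **Sleeve:** yellow still shows inside the bin in both views.
- **Cup:** it stands at about (0.581, 0.324) on the mat, centred within about 2 mm.
- **Bottle, tin, plank and small bin:** I saw no sign that any of them moved. The image difference at the tin rose from 5 to 23 in the last picture, when the arm was parked near it. I put that down to the arm's shadow and did not check it further.

**What did not go cleanly**
- The tool pitched about 3.5° while I pushed the bin against the plate, which I took out before letting go.
- The bin hung slightly nose-down, about 2 mm, on the balls.
- During the press there was also a sideways force of about 10 N; I did not check what caused it.

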